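# Ready the detector-slide belt drive for its new belt

### The arm

A 6-joint arm with a two-finger parallel gripper is mounted at the origin on the work surface. World frame = base frame: x ahead of the robot, y to its left, z up, the work surface at z = 0. Lengths are in m, angles in rad, forces in N, time in s.
With the tool pointing down it reaches from about 0.35 to 0.875 m from the base axis. Payload 4.2 kg.
Tool frame: the origin (TCP) lies between the finger pads; the fingertips stand env.tips_ahead ahead of it and the grasp point (between the pads) lies 5 mm behind it (env.tips_ahead is the distance from the TCP to the fingertips, in m); x points along the fingers, z is the direction in which the jaws open and shut, and the axes are right-handed (so a half turn about x gives the same grasp; the last joint's range is limited). The gripper opens to 87 mm and grips with 3 to 60 N. Pads are 19 mm wide; open, the fingers measure 117 mm over their backs; the gripper's body (75 mm by 190 mm) begins 51 mm behind the grasp point.
Start: joints at [1.464, 0.385, 0.008, 0, -1.194, -0.259], TCP at [0.224, 0.584, 0.237] pointing down, gripper open.
Joint ranges: [-3.14, 3.14], [-1.21, 2.06], [-1.07, 1.41], [-3.16, 2.05], [-2.99, -0.16], [-3.1, 3.1]. Speed limits (rad/s): [2.79, 2.79, 3.14, 3.14, 3.14, 3.14].

### API

Orientations are given as a unit quaternion [w, x, y, z].
In Python, from bench import get_state, cams, job_done, env gives the robot as it stands. The module is installed in compiled form; this text tells all that it offers.
- The arm moves only by the shell command python3 -m crank 'ROWS' [FORCE]. ROWS is a JSON object of lists of equal length, an entry for each row: "fingers": the gripper's target within -1 to 1 (fully open at 1, half-way at 0, shut at -1); "translation": the shift along the tool's x, y, z in mm, a list of three; "delta_rot": the turn, a rotation vector about the tool's x, y, z in rad, a list of three. In form: {"fingers": [fingers, ...], "translation": [[x, y, z], ...], "delta_rot": [[rx, ry, rz], ...]}. A call has 1 to 12 rows; each row is the pose to reach, as a shift and turn from the pose commanded when the call began, along the tool's axes at that moment; what a row does not reach only later rows make up. A row lasts 1/10 s, in which the tool goes at most 50 mm and 8.59 degrees, less where a joint would pass 70% of its speed; a pose out of reach is approached as far as the arm can. A call with a gripper value outside its range is refused whole. The fingers move at their own pace and stop on an object; FORCE is the grip in N (left out, the last holds). Time passes only in rows, so rows that repeat a pose let the fingers close. It gives the time, the measured TCP pose, the force and the opening at its end, in the units of the state.
- get_state(): the state, without advancing time (a new reading comes with each control period).
- cams.grab_frame(name): name is "scene" or "top" or "wrist"; returns a dict with "frame" (384x512x3 uint8, blue, green, red), "z_map" (384x512 float32, m along the optical axis (not along the pixel's ray), 0 where there is no reading), "fx", "fy", "cx", "cy" (pixels), "k1" (the pictures are not rectified: a ray, as slopes to the right and down, at radius r is drawn at 1 + k1 r^2 times it, then the intrinsics apply), "rvec" (rotation vector, rad) and "tvec" (3), from world to camera coordinates, as OpenCV has them. Camera axes: x right, y down, z forward; pixel columns grow to the right and rows downward; lengths in m; the calibration is good to about 2 mm. A picture is of the moment at which its call begins.
- job_done(): hands the job in, once; it reports no verdict.
The state is a dict: "clock": time; "joint_positions": joint angles; "qd": joint speeds; "joint_efforts": joint torques, N m; "eef_pos": TCP position; "eef_rot": TCP orientation; "force": force on the tool from outside, world axes, zero at the start; "ft_torque": the same for the moment, N m; "finger_gap": finger opening in m.
Only numpy, scipy, OpenCV 4.12 (cv2) and the standard library are available. Lean on these libraries where they do the work, as an engineer would, in place of code of your own. Each camera call takes 0.05 s, during which the arm holds its last target. There are 200 camera calls.

### The job

Get the detector's belt drive ready for its new belt: press the blue-footed idler block fully home into the empty pocket of the drive plate, its foot flush with the plate. Then push the sprung tensioner arm back past the last click of its ratchet, clear of the pawl, and finish while still holding it there against its spring, so that I can lay the belt on (the ratchet alone does not give enough slack). Leave the other things on the table where they are.

Things in the scene. Friction and masses are not known exactly. Their poses are not given: they have to be found in the camera images.
- drive_unit: belt-drive unit, fixed: bare aluminium plate 200 (x) by 280 (y) by 18 mm on 44 mm pillars, its top face 62 mm above the table; place and angle vary. Origin: on the table under the plate's centre, axes along its sides, z up. On it, at unit's x, y mm: driven pulley (40 mm wide, 96 mm above the table) at 60, 100; pocket at 55, -100; tensioner hub at 0, 75; brass pawl and ratchet on the hub's -x side
- pocket (a point): centre of the pocket's mouth, level with the plate's top face (62 mm above the table), axes as the unit's. The pocket is 53 (x) by 43 (y) mm, 14 mm deep, chamfered 2 mm at the mouth; the block's foot has 1.5 mm to spare on each side and may go in either way round. The area around it is bare plate
- idler_block: idler block, about 160 g, loose, upright on the table left of the unit: blue foot 50 (x) by 40 (y) by 14 mm, aluminium boss 28 mm wide up to 27 mm, steel flanged pulley 40 mm wide from 27 to 45 mm (does not turn), nut up to 51 mm. Origin: centre of the foot's underside, z up. Pinch it by the pulley, which stays 13 to 31 mm above the plate when the foot is home
- tensioner (a joint): tensioner angle, rad: 0 sprung fully out (towards the robot); grows as the arm is pushed back (counter-clockwise from above, post going to the unit's +x); hard stop 0.61. The pawl catches at 0.09, 0.26, 0.435; it starts at about 0, 0.09 or 0.26; let go, it springs out to the catch below. Past 0.5 it is well clear of the pawl. Force at the post: 4 N at 0 to 8 N at 0.6, up to 2 N more at a tooth
- tensioner_arm: black tensioner arm, swinging flat just over the plate: 127 mm long, 20 mm wide, 64 to 72 mm above the table. It carries a flanged pulley 40 mm wide, 80 mm from the hub, up to 98 mm above the table, and the thumb post near its end. Origin: on the hub's axis at the plate's top face; x along the arm to the post, z up
- thumb_post (a point): centre of the top of the orange thumb post at the end of the tensioner arm, 118 mm from the hub, 118 mm above the table: an upright round post 16 mm across with black rings, standing 46 mm up from the arm. Pinch it or push it
- tensioner_hub (a point): the tensioner's turning axis at the plate's top face (62 mm above the table), axes as the unit's; the coil spring and hub cap above it reach 38 mm higher
- pawl (a joint): angle of the sprung brass pawl, rad: about 0 when it lies between the ratchet teeth, up to about 0.1 as it rides over a tooth; it drops back below 0.03 with a click when a tooth has passed. Not to be worked by hand
- coupling: bystander: aluminium shaft coupling with a red middle, upright, 30 mm across, 42 mm high; origin: centre of its underside; it may have changed places with the idler block or the bearing cap
- bearing_cap: bystander: brass bearing cap, 52 mm across, 24 mm high; origin: centre of its underside; it may have changed places with the idler block or the coupling
- screwdriver: bystander: yellow screwdriver lying along its x, 200 mm long, 26 mm thick; origin: its middle, on the table
- spanner: bystander: steel spanner lying along its x, 180 mm long, 8 mm thick; origin: its middle, on the table
- screw_tray: bystander: blue tray of screws, 100 by 140 mm, 30 mm high; origin: centre of its underside
- goniometer_head: bystander: goniometer head standing on a black foot 60 mm across, 70 mm high; origin: centre of its underside
- grease_jar: bystander: white jar with a black cap, 56 mm across, 60 mm high; origin: centre of its underside
There are look-alikes about, which are no part of the job. Leave any brown or orange look-alike of the idler_block alone.

How it is judged:
On the way, in this order (a step that is already met when the one before it is completed fails the run):
1. the robot presses or holds the idler block fully home in the pocket, its foot flush with the plate (z of idler_block in the frame of pocket below -0.0125 m and horizontal distance between idler_block and pocket below 0.003 m and angle between idler_block's own z axis and vertical below 0.06 rad and angle between the x axis of idler_block and the x axis of drive_unit, either way round below 0.12 rad and contact force between any of the fingers, the arm and idler_block above 1.5 N), for 0.2 s.
2. the robot pushes the tensioner arm back past the last ratchet click, the pawl dropped behind the last tooth (value of joint tensioner above 0.505 rad and value of joint pawl below 0.03 rad and contact force between any of the fingers, the arm and tensioner_arm above 2 N), for 0.2 s.
At the end, for the whole second after the job is handed in: idler block home in the pocket (foot within 1.5 mm of flush, centred within 3 mm, square and upright), and the robot still holds the tensioner arm back: joint past 0.505 rad (last catch 0.435, stop 0.61), pawl dropped (below 0.03 rad), more than 2 N between robot and arm (all of step 2 and z of idler_block in the frame of pocket below -0.0125 m and horizontal distance between idler_block and pocket below 0.003 m and angle between idler_block's own z axis and vertical below 0.06 rad and angle between the x axis of idler_block and the x axis of drive_unit, either way round below 0.12 rad); the arm keeps its last pose, push and grip.
It fails at once if one of the other things on the table is moved more than 30 mm or knocked over (distance of any of coupling, bearing_cap, screwdriver, spanner, screw_tray, goniometer_head, grease_jar from where it was at the start of the episode above 0.03 m or angle between any of coupling, bearing_cap, goniometer_head, grease_jar's own z axis and vertical above 0.5 rad).
It also fails if it takes over 54 s, if anything falls off the work surface, if the arm or the gripper's body presses on something with over 40 N, if the wrist force passes 120 N, or if a joint passes its speed limit or range.

## Working session

There is one attempt and no reset: what is moved stays moved. The work goes in short steps, Python scripts to look and compute and a shell command to move; the robot and the scene stay as the last step left them, time stands still between calls to the robot, and variables do not carry over. Pictures are saved under pics/ and viewed, about 8 in all and at most 12, crops included, and the job is handed in when it is done.

```bash
mkdir -p pics; cat > h.py <<'E'
import numpy as np, cv2
from bench import get_state, cams, env
from scipy.spatial.transform import Rotation as R
def grab(n): return cams.grab_frame(n)
def ray(g,u,v):
    K=np.array([[g['fx'],0,g['cx']],[0,g['fy'],g['cy']],[0,0,1.]]); uv=np.atleast_2d(np.c_[u,v]).astype(float)
    s=cv2.undistortPoints(uv[:,None],K,np.array([g['k1'],0,0,0.]))[:,0]
    Rm=cv2.Rodrigues(np.array(g['rvec'],float))[0]; t=np.array(g['tvec'],float).ravel()
    return -Rm.T@t, np.c_[s,np.ones(len(s))]@Rm
def plane(g,u,v,z):
    o,d=ray(g,u,v); return o+d*((z-o[2])/d[:,2])[:,None]
def depth(g,u,v):
    o,d=ray(g,u,v); return o+d*g['z_map'][np.atleast_1d(v).astype(int),np.atleast_1d(u).astype(int)][:,None]
def proj(g,p):
    K=np.array([[g['fx'],0,g['cx']],[0,g['fy'],g['cy']],[0,0,1.]])
    return cv2.projectPoints(np.atleast_2d(p).astype(float),np.array(g['rvec'],float),np.array(g['tvec'],float),K,np.array([g['k1'],0,0,0.]))[0][:,0]
def rot():
    q=get_state()['eef_rot']; return R.from_quat([q[1],q[2],q[3],q[0]]).as_matrix()
def totool(dw): return rot().T@np.array(dw)*1000
E
python3 - <<'E'
from h import *
import pickle
s=get_state(); print({k:np.round(v,3) for k,v in s.items()}, env.tips_ahead); print(rot().round(3))
for n in('top','scene'):
    g=grab(n); pickle.dump(g,open(n+'0.pkl','wb')); o,_=ray(g,256,192); print(n,o,g['fx'],g['k1'])
    cv2.imwrite(f'pics/{n}0.png',cv2.resize(g['frame'],None,fx=1.5,fy=1.5))
E
```

```text
{'clock': np.float64(0.0), 'joint_positions': array([ 1.464,  0.386,  0.007, -0.   , -1.194, -0.259]), 'qd': array([ 0.002, -0.001,  0.001, -0.   , -0.001,  0.   ]), 'joint_efforts': array([-1.0000e-03, -3.9067e+01,  1.8741e+01,  4.2200e+00,  1.1000e-02,
       -0.0000e+00]), 'eef_pos': array([0.223, 0.583, 0.235]), 'eef_rot': array([-0.401, -0.582, -0.4  ,  0.583]), 'force': array([0.19 , 0.451, 0.71 ]), 'ft_torque': array([ 0.017, -0.013, -0.019]), 'finger_gap': np.float64(0.087)} 0.014
[[-0.001  0.934 -0.358]
 [-0.002 -0.358 -0.934]
 [-1.     0.     0.002]]
top [ 0.30143444 -0.03932448  1.44469146] 428.23565157249647 0.03288860306003137
scene [1.1794202  0.00200999 1.14006199] 416.74732422052506 0.0046163685517175415
```

View pics/top0.png

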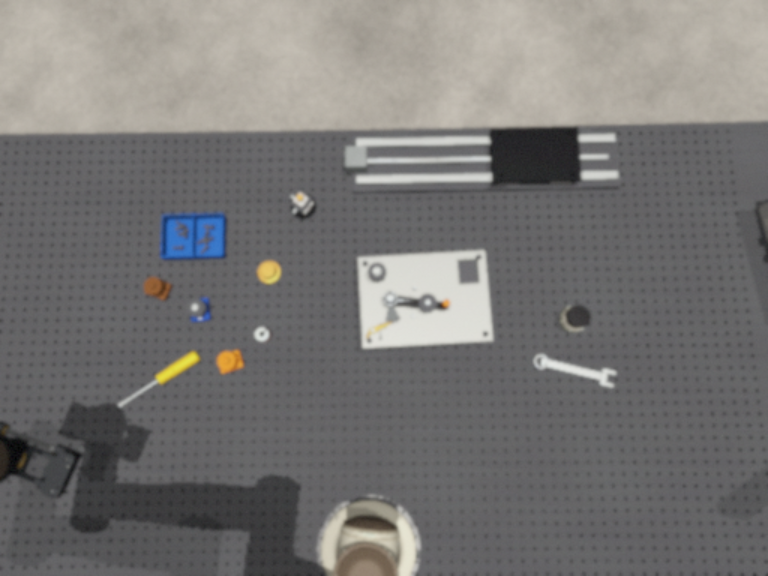

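View pics/scene0.png

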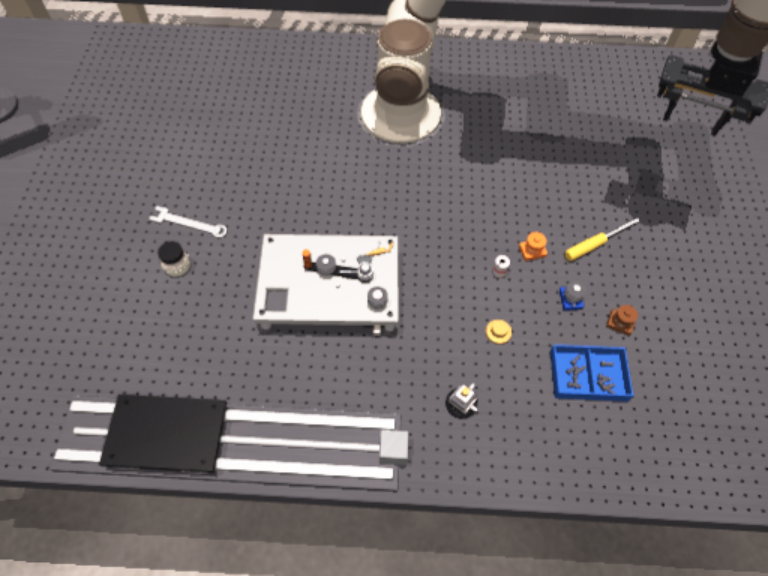

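The top view (1.5x) shows the look-alikes: brown block (157,288), orange block (230,361), and the blue tray (195,237). The target, blue foot with steel pulley, is at (200,309). The plate is around (425,300), the pocket at (468,271) and the post at (446,303). Next I measure, with one close crop to check the choice.

```bash
cat > m.py <<'E'
from h import *
import pickle
def big(m): 
    c,_=cv2.findContours(m,cv2.RETR_EXTERNAL,cv2.CHAIN_APPROX_NONE); return max(c,key=cv2.contourArea)[:,0]
def rect(P):
    r=cv2.minAreaRect((P[:,:2]*1000).astype(np.float32)); return np.round(r[0],1),np.round(r[1],1),round(r[2],2),
for n in('top','scene'):
    g=pickle.load(open(n+'0.pkl','rb')); f=g['frame']; hsv=cv2.cvtColor(f,cv2.COLOR_BGR2HSV)
    w=((f.min(2)>130)*255).astype(np.uint8); sel=np.zeros_like(w)
    x0,y0,x1,y1=(225,150,345,245) if n=='top' else (160,150,275,225)
    sel[y0:y1,x0:x1]=w[y0:y1,x0:x1]
    c=big(sel); print(n,'plate',rect(plane(g,c[:,0],c[:,1],.062)))
    # pocket: dark blob within plate
    x0,y0,x1,y1=(300,168,325,194) if n=='top' else (172,188,198,210)
    d=np.zeros_like(w); d[y0:y1,x0:x1]=255*(f[y0:y1,x0:x1].max(2)<130); c=big(d); print(' pocket',rect(plane(g,c[:,0],c[:,1],.062)),c.min(0),c.max(0))
    b=cv2.inRange(hsv,(105,120,40),(130,255,255)); x0,y0,x1,y1=(120,190,150,222) if n=='top' else (365,185,395,210)
    d=np.zeros_like(w); d[y0:y1,x0:x1]=b[y0:y1,x0:x1]; ys,xs=np.nonzero(d); P=plane(g,xs,ys,.014); print(' blue',rect(P),len(xs))
    o=cv2.inRange(hsv,(3,150,80),(14,255,255)); x0,y0,x1,y1=(285,190,310,215) if n=='top' else (195,160,215,185)
    ys,xs=np.nonzero(o[y0:y1,x0:x1]); xs+=x0;ys+=y0; print(' post px',xs.mean(),ys.mean(),len(xs),plane(g,[xs.mean()],[ys.mean()],.1))
    if n=='scene': print(' posttop',plane(g,[xs[ys<=ys.min()+2].mean()],[ys.min()+1.5],.118))
    X0,Y0=(90,150) if n=='top' else (330,140)
    crop=f[Y0:Y0+110,X0:X0+110]; cv2.imwrite(f'pics/c{n}.png',cv2.resize(crop,None,fx=3.6,fy=3.6,interpolation=2))
a=cv2.imread('pics/ctop.png');b=cv2.imread('pics/cscene.png'); cv2.imwrite('pics/crop1.png',np.hstack([a,b]))
E
python3 m.py
```

```text
top plate (array([ 527.2, -130.4]), array([207. , 287.1]), 2.48)
 pocket (array([ 591.1, -229.1]), array([39.9, 53.8]), 89.16) [306 171] [318 187]
 blue (array([515.3, 372.1]), array([50.6, 40.3]), 1.94) 53
 post px 294.5 203.5 2 [[ 0.50460198 -0.16522049  0.1       ]]
scene plate (array([ 526.6, -131.1]), array([205.7, 283.5]), 2.38)
 pocket (array([ 592.9, -232.8]), array([54.1, 47.6]), 3.47) [173 193] [190 209]
 blue (array([520.6, 371.9]), array([54. , 42.9]), 4.91) 101
 post px 204.4102564102564 173.48717948717947 39 [[ 0.5171847 -0.1705971  0.1      ]]
 posttop [[ 0.51843755 -0.17078011  0.118     ]]
```

View pics/crop1.png

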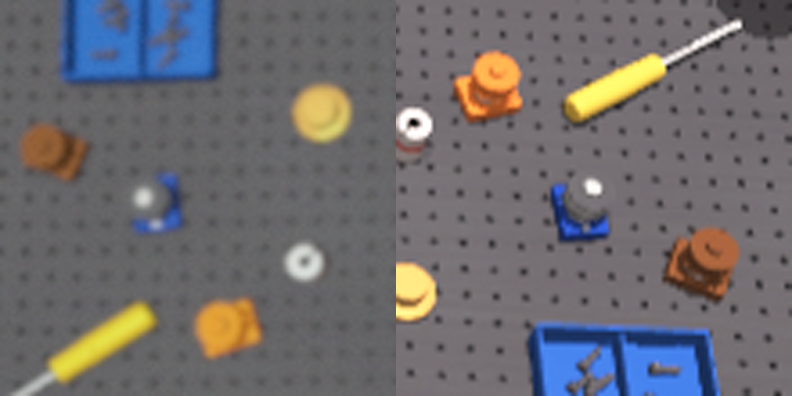

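The crop confirms it. The blue foot with a steel pulley and no brown or orange is at (155,203) left and (582,205) right, clear of its neighbours. I move over it for a near view.

```bash
python3 -m crank '{"fingers":[1,1,1,1,1,1,1,1,1,1,1],"translation":[[0,351,91],[0,351,91],[0,351,91],[0,351,91],[0,351,91],[0,351,91],[0,351,91],[0,351,91],[0,351,91],[0,351,91],[0,351,91]],"delta_rot":[[-0.41,0,0],[-0.41,0,0],[-0.41,0,0],[-0.41,0,0],[-0.41,0,0],[-0.41,0,0],[-0.41,0,0],[-0.41,0,0],[-0.41,0,0],[-0.41,0,0],[-0.41,0,0]]}' 20
python3 - <<'E'
from h import *
import pickle
g=grab('wrist'); pickle.dump(g,open('w1.pkl','wb')); print(rot().round(3),ray(g,256,192),g['fx'])
print(proj(g,[[.518,.372,.014]]))
cv2.imwrite('pics/w1.png',g['frame'])
E
```

```text
clock: 1.2
eef_pos: [0.5177, 0.374, 0.2364]
eef_rot: [0.511, 0.488, 0.511, -0.489]
force: [-0.3, -0.4, 0.2]
finger_gap: 0.087
[[-0.     0.999  0.046]
 [ 0.     0.046 -0.999]
 [-1.    -0.    -0.   ]] (array([0.59990269, 0.37802176, 0.38419607]), array([[-0.30635099, -0.01987419, -0.95183921]])) 277.0915927233079
[[256.02537229 165.99108423]]
```

View pics/w1.png

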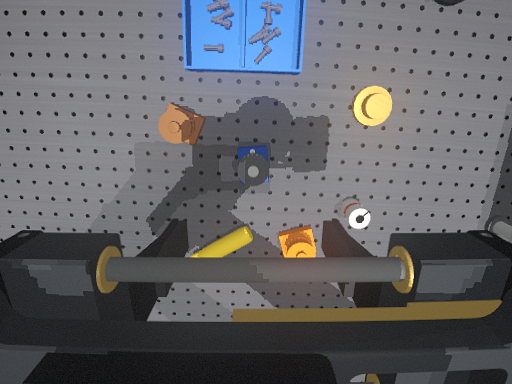

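The wrist view shows the block at (253,165), with the brown block at (178,127), the orange one at (298,245) and the coupling at (357,215), all clear of the jaws' path. I measure the foot and nut there.

```bash
python3 - <<'E'
from h import *
import pickle
g=pickle.load(open('w1.pkl','rb')); f=g['frame'].astype(int)
x0,y0,x1,y1=230,138,280,195
c=f[y0:y1,x0:x1]; m=(c[...,0]-c[...,2]>35)
ys,xs=np.nonzero(m); P=plane(g,xs+x0,ys+y0,.014)*1000
r=cv2.minAreaRect(P[:,:2].astype(np.float32)); print('foot',r,len(xs),xs.min()+x0,xs.max()+x0,ys.min()+y0,ys.max()+y0)
# far edge of foot: top-most blue px per column
t=[(x,ys[xs==x].min()) for x in np.unique(xs)]; t=np.array(t); print(t.T+[[x0],[y0]])
q=plane(g,t[3:-3,0]+x0,t[3:-3,1]+y0-.5,.014); k=np.polyfit(q[:,1],q[:,0],1); print('far edge slope yaw deg',np.degrees(np.arctan(-k[0])),q.mean(0))
D=depth(g,*[a.ravel() for a in np.meshgrid(np.arange(235,275),np.arange(145,190))])
for lo,hi,n in((.047,.056,'nut'),(.04,.047,'pulley'),(.008,.018,'foot')):
    s=D[(D[:,2]>lo)&(D[:,2]<hi)]; print(n,len(s),s.mean(0).round(4) if len(s) else '', s.min(0).round(4),s.max(0).round(4))
b=f[150:185,240:268]; mm=b.min(2)>105; yy,xx=np.nonzero(mm); print('bright',xx.mean()+240,yy.mean()+150,plane(g,[xx.mean()+240],[yy.mean()+150],.051))
cv2.imwrite('pics/w1c.png',cv2.resize(g['frame'][130:200,215:295],None,fx=7,fy=7,interpolation=cv2.INTER_NEAREST))
E
```

```text
foot ((519.89990234375, 376.3536682128906), (51.89203643798828, 39.88671875), 6.392511367797852) 301 237 268 145 183
[[237 238 239 240 241 242 243 244 245 246 247 248 249 250 251 252 253 254
  255 256 257 258 259 260 261 262 263 264 265 266 267 268]
 [149 147 147 147 147 147 147 146 147 146 147 146 146 146 146 146 146 146
  146 146 146 146 145 145 146 145 145 145 145 146 154 176]]
far edge slope yaw deg 7.072825505926935 [0.54573211 0.37801798 0.014     ]
nut 97 [0.5197 0.3763 0.0502] [0.5129 0.3698 0.048 ] [0.5258 0.3824 0.0523]
pulley 673 [0.52   0.3764 0.0444] [0.4996 0.357  0.0423] [0.5388 0.3963 0.0469]
foot 286 [0.5348 0.3772 0.0131] [0.4937 0.3545 0.0083] [0.5465 0.3988 0.0156]
bright 254.09774436090225 170.38345864661653 [[0.52054815 0.37471915 0.051     ]]
```

View pics/w1c.png

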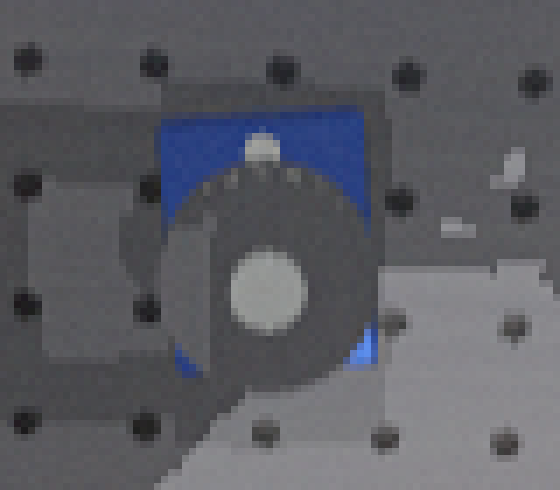

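Block at (519.9, 376.4), yaw about 6.5°. The nut is at 50 mm and the pulley 39 mm wide, both as described. I descend and grip.

```bash
python3 -m crank '{"fingers":[1,1,1,1,1,1,-1,-1,-1,-1,-1,-1],"translation":[[50,2.3,-2.3],[100,2.3,-2.3],[150,2.3,-2.3],[190,2.3,-2.3],[203,2.3,-2.3],[203,2.3,-2.3],[203,2.3,-2.3],[203,2.3,-2.3],[203,2.3,-2.3],[203,2.3,-2.3],[203,2.3,-2.3],[203,2.3,-2.3]],"delta_rot":[[-0.068,0,0],[-0.068,0,0],[-0.068,0,0],[-0.068,0,0],[-0.068,0,0],[-0.068,0,0],[-0.068,0,0],[-0.068,0,0],[-0.068,0,0],[-0.068,0,0],[-0.068,0,0],[-0.068,0,0]]}' 40; python3 -c "
from h import *
print(rot().round(3))"
```

```text
clock: 2.45
eef_pos: [0.5211, 0.3755, 0.0339]
eef_rot: [0.527, 0.471, 0.527, -0.471]
force: [0.0, 0.5, 0.4]
finger_gap: 0.0468
[[ 0.     0.994  0.112]
 [ 0.     0.112 -0.994]
 [-1.     0.    -0.   ]]
```

```bash
python3 -m crank '{"fingers":[-1,-1,-1,-1,-1,-1,-1,-1,-1],"translation":[[0,0,0],[0,0,0],[0,0,0],[-20,0,0],[-60,0,0],[-110,0,0],[-160,0,0],[-186,0,0],[-186,0,0]],"delta_rot":[[0,0,0],[0,0,0],[0,0,0],[0,0,0],[0,0,0],[0,0,0],[0,0,0],[0,0,0],[0,0,0]]}'; python3 -c "
from h import *
print(rot().round(3))
p=get_state()['eef_pos']; print(totool(np.array([.53,-.228,p[2]])-p), totool(np.array([.586,-.228,p[2]])-p))"
```

```text
clock: 3.35
eef_pos: [0.5226, 0.377, 0.2249]
eef_rot: [0.528, 0.475, 0.527, -0.467]
force: [-0.1, 0.3, -1.2]
finger_gap: 0.0387
[[ 0.007  0.994  0.112]
 [ 0.007  0.112 -0.994]
 [-1.     0.008 -0.006]]
[ -4.18736384 -60.65424929 601.95563645] [ -3.77861969  -5.01059295 608.24979539]
```

```bash
python3 -m crank '{"fingers":[-1,-1,-1,-1,-1,-1,-1,-1,-1,-1,-1,-1],"translation":[[-15,-5,50],[-15,-5,100],[-15,-5,150],[-15,-5,200],[-15,-5,250],[-15,-5,300],[-15,-5,350],[-15,-5,400],[-15,-5,450],[-15,-5,500],[-15,-5,550],[-15,-5,600]],"delta_rot":[[0.01,0,0],[0.02,0,0],[0.03,0,0],[0.07,0,0],[0.07,0,0],[0.07,0,0],[0.07,0,0],[0.07,0,0],[0.07,0,0],[0.07,0,0],[0.07,0,0],[0.07,0,0]]}'
python3 -m crank '{"fingers":[-1,-1,-1],"translation":[[0,0,8],[0,0,8],[0,0,8]],"delta_rot":[[0,0,0],[0,0,0],[0,0,0]]}'
python3 - <<'E'
from h import *
import pickle
g=grab('wrist'); pickle.dump(g,open('w2.pkl','wb')); print(rot().round(3))
print(proj(g,[[.586,-.228,.062],[.518,-.171,.118]]))
cv2.imwrite('pics/w2.png',g['frame'])
E
```

```text
clock: 4.55
eef_pos: [0.5819, -0.2207, 0.2324]
eef_rot: [0.509, 0.489, 0.512, -0.49]
force: [1.4, 0.4, -1.0]
finger_gap: 0.0391
clock: 4.85
eef_pos: [0.5826, -0.2261, 0.2332]
eef_rot: [0.51, 0.489, 0.511, -0.49]
force: [0.4, 0.4, -1.1]
finger_gap: 0.0391
[[-0.002  0.999  0.043]
 [ 0.001  0.043 -0.999]
 [-1.    -0.002 -0.001]]
[[256.52501368 172.53531276]
 [200.53924998 245.18971704]]
```

View pics/w2.png

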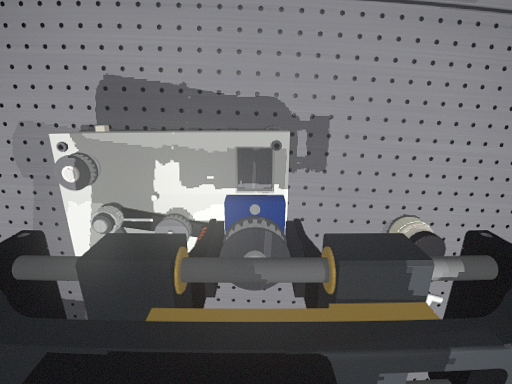

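The wrist view shows the pocket at (236–273, 147–192), the carried block's foot edge at (225–285, 196), and the post's orange at about (203,235). I measure the pocket and the carried block in this same picture.

```bash
cat > pk.py <<'E'
from h import *
import pickle,sys
g=pickle.load(open(sys.argv[1],'rb')); f=g['frame'].astype(int); p=np.array(eval(sys.argv[2]))
x0,y0,x1,y1=eval(sys.argv[3]) # pocket window
gr=f[...].max(2)
Dz=np.abs(0)
m=((gr[y0:y1,x0:x1]<int(sys.argv[4]))*255).astype(np.uint8)
c,_=cv2.findContours(m,cv2.RETR_EXTERNAL,cv2.CHAIN_APPROX_NONE); c=max(c,key=cv2.contourArea)[:,0]+[x0,y0]
P=plane(g,c[:,0],c[:,1],.062)*1000; r=cv2.minAreaRect(P[:,:2].astype(np.float32)); print('pocket',np.round(r[0],1),np.round(r[1],1),r[2],c.min(0),c.max(0))
# depth section: points clearly below the plate
U,V=[a.ravel() for a in np.meshgrid(np.arange(x0-8,x1+8),np.arange(y0-8,y1))]
D=depth(g,U,V); s=D[(D[:,2]>.04)&(D[:,2]<.055)]; r=cv2.minAreaRect((s[:,:2]*1000).astype(np.float32)); print('floor pts',len(s),np.median(s[:,2]),np.round(r[0],1),np.round(r[1],1),r[2],s.min(0),s.max(0))
s=D[(D[:,2]>.057)&(D[:,2]<.067)];print('plate z',np.median(s[:,2]))
# block foot
b=(f[...,0]-f[...,2]>35); b[:y1-15]=0; b[300:]=0; b[:,:200]=0;b[:,310:]=0
ys,xs=np.nonzero(b); zf=p[2]-.019; Q=plane(g,xs,ys,zf)*1000; r=cv2.minAreaRect(Q[:,:2].astype(np.float32)); print('foot',np.round(r[0],1),np.round(r[1],1),r[2],xs.min(),xs.max(),ys.min())
D=depth(g,xs,ys); s=D[np.abs(D[:,2]-zf)<.006]; print('foot top z',np.median(s[:,2]),'x max',np.percentile(s[:,0],99.5),'y',s[:,1].min(),s[:,1].max(),'tcp',p)
t=np.array([(x,ys[xs==x].min()) for x in range(xs.min()+6,xs.max()-6)]); q=plane(g,t[:,0],t[:,1]-.5,zf); k=np.polyfit(q[:,1],q[:,0],1); print('foot yaw',np.degrees(np.arctan(-k[0])),'far edge x',q[:,0].mean())
cv2.imwrite('pics/pk.png',np.hstack([cv2.resize(g['frame'][130:240,210:310],(400,440),interpolation=0)]))
# plate right edge/far edge -> unit yaw
E
python3 pk.py w2.pkl '[.5826,-.2261,.2332]' '(230,140,280,194)' 75; python3 -c "
import pickle;g=pickle.load(open('w2.pkl','rb'));f=g['frame'].max(2);print(f[170,225:285]);print(f[135:200,262])"
```

```text
pocket [ 619.  -249.6] [4.9 4.8] 48.00273513793945 [274 143] [278 148]
floor pts 1498 0.047817639117928135 [ 587.7 -225.5] [50.8 43.2] 2.6853721141815186 [ 0.56131262 -0.24809287  0.04549016] [ 0.61366755 -0.2033807   0.05489071]
plate z 0.0614031502522748
foot [ 596.2 -225.3] [25.9 39.2] 2.402606725692749 224 285 195
foot top z 0.21273725340943203 x max 0.6061990216388319 y -0.2457239387084994 -0.20523159060588853 tcp [ 0.5826 -0.2261  0.2332]
foot yaw 2.397994180892259 far edge x 0.6093936287056706
[154 154 153 151 154 152 155 153 152 152 143 140 123  95  95  96  98  95
  92  91  91  96  93  93  91  94  94  90 108 108 111  87  91  94  90  89
  90  91  90  92  91  92  89  88  89  90  85 127 141 140 149 148 147 147
 146 148 151 148 147 149]
[185 184 184 184 185 182 183 181 182 182 184 168 135 103  87  89  89  88
  90  90  88  90  91  88  90  91  90  92  88  89  92  90  90  90  92  91
  89  93  94  92  93  94  93  93  95  92  92  90  89 130 148 149 149 138
 129 126 182 175 223 206 111 119 118 120 116]
```

View pics/pk.png

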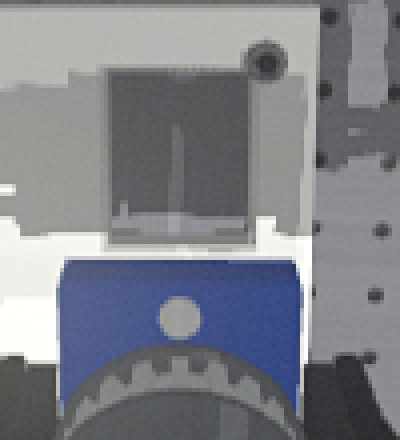

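```bash
python3 - <<'E'
from h import *
import pickle
g=pickle.load(open('w2.pkl','rb')); f=cv2.GaussianBlur(g['frame'].max(2),(3,3),0).astype(float)
def cross(a,i0,th):  # subpixel first crossing below th
    for i in range(len(a)-1):
        if (a[i]-th)*(a[i+1]-th)<=0: return i0+i+(a[i]-th)/(a[i]-a[i+1]+1e-9)
th=125
L=[(cross(f[v,228:245],228,th),v) for v in range(152,186,2)]
Rr=[(cross(f[v,266:282],266,th),v) for v in range(158,186,2)]
T=[(u,cross(f[138:155,u],138,th)) for u in range(240,268,2)]
B=[(u,cross(f[180:194,u],180,th)) for u in range(240,268,2)]
W=[]
for e in (L,Rr,T,B):
    e=np.array([k for k in e if None not in k]); P=plane(g,e[:,0],e[:,1],.061)*1000; W.append(P)
fit=lambda P,a,b:np.polyfit(P[:,a],P[:,b],1)
for n,P in zip('LRTB',W): 
    a,b=(0,1) if n in'LR' else (1,0); k=fit(P,a,b); print(n,len(P),P.mean(0).round(2),'slope deg',np.degrees(np.arctan(k[0])).round(2))
th0=np.radians(2.4); ex=np.array([np.cos(th0),np.sin(th0)]); ey=np.array([-ex[1],ex[0]])
a=[np.median(P[:,:2]@(ey if i<2 else ex)) for i,P in enumerate(W)]; print(a,a[0]-a[1],a[2]-a[3])
print('centre',(a[2]+a[3])/2*ex+(a[0]+a[1])/2*ey)
# carried pulley/nut by depth
U,V=[q.ravel() for q in np.meshgrid(np.arange(215,300),np.arange(190,300))]
D=depth(g,U,V); 
for lo,hi in ((.236,.242),(.242,.249),(.249,.256)):
    s=D[(D[:,2]>lo)&(D[:,2]<hi)&(abs(D[:,1]+.226)<.022)]
    if len(s): print(lo,len(s),s.min(0).round(4),s.max(0).round(4),s.mean(0).round(4))
# plate far edge slope
E
```

```text
L 16 [ 591.38 -204.18   61.  ] slope deg 3.3
R 14 [ 588.31 -246.4    61.  ] slope deg -0.35
T 14 [ 615.62 -222.63   61.  ] slope deg -1.37
B 14 [ 572.49 -224.37   61.  ] slope deg 2.4
[np.float64(-228.75719555967706), np.float64(-271.0821957731868), np.float64(605.7373888276114), np.float64(562.6498464073052)] 42.32500021350975 43.08754242030625
centre [ 594.1467312  -225.23698399]
0.236 135 [ 0.5837 -0.2479  0.236 ] [ 0.5999 -0.2041  0.242 ] [ 0.5933 -0.2275  0.2389]
0.242 2016 [ 0.5596 -0.2478  0.242 ] [ 0.6009 -0.204   0.249 ] [ 0.5874 -0.2257  0.2441]
0.249 74 [ 0.5859 -0.248   0.249 ] [ 0.5953 -0.2045  0.2559] [ 0.5918 -0.2327  0.2518]
```

```bash
python3 -m crank '{"fingers":[-1,-1,-1,-1,-1,-1],"translation":[[40,6,0],[80,6,0],[115,6,0],[130,6,0],[130,6,0],[130,6,0]],"delta_rot":[[0,0,0],[0,0,0],[0,0,0],[0,0,0],[0,0,0],[0,0,0]]}'
python3 - <<'E'
from h import *
import pickle
g=grab('wrist'); pickle.dump(g,open('w3.pkl','wb')); s=get_state(); print(s['eef_pos'],rot().round(3))
print(proj(g,[[.589,-.2255,.062],[.6145,-.2255,.082]]))
cv2.imwrite('pics/w3.png',cv2.resize(g['frame'][120:290,170:340],(680,680-80),interpolation=2))
E
```

```text
clock: 5.5
eef_pos: [0.59, -0.2255, 0.1054]
eef_rot: [0.511, 0.489, 0.511, -0.489]
force: [0.1, -1.0, -1.0]
finger_gap: 0.0388
[ 0.59049329 -0.22588864  0.10620946] [[ 0.003  0.999  0.044]
 [-0.001  0.044 -0.999]
 [-1.     0.003  0.001]]
[[254.61190372 219.66602329]
 [256.3839678  195.91453392]]
```

View pics/w3.png

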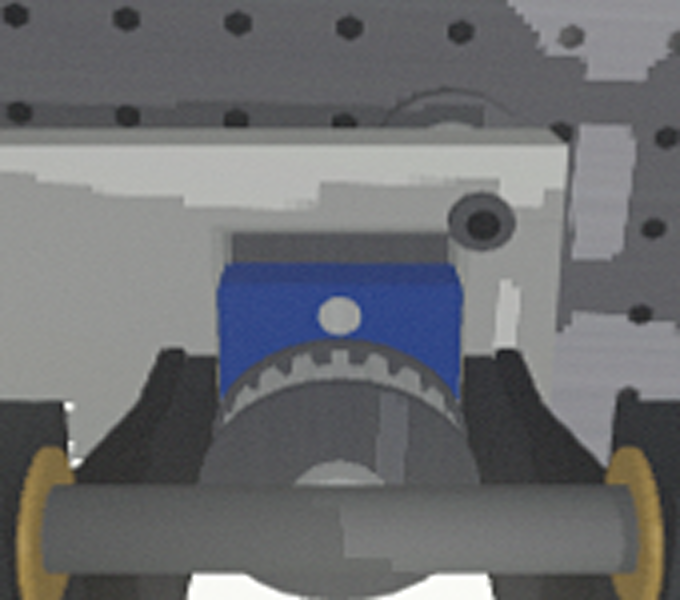

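The pocket's far edge is at about row 187, cols 228–282. The foot's far lower edge is at about row 195, cols 225–285, and its top edge at row 200. Converting these to a relative offset.

```bash
python3 - <<'E'
from h import *
import pickle
g=pickle.load(open('w3.pkl','rb')); fr=g['frame'].astype(int)
b=fr[...,0]-fr[...,2]
for v in (184,192,204,212): print(v,'blue', [b[v,k] for k in range(220,232)],[b[v,k] for k in range(280,292)])
gr=fr.max(2)
for u in (240,255,270): print(u,gr[176:206,u],b[190:206,u])
print('row189',gr[189,219:235],gr[189,276:292])
E
```

```text
184 blue [np.int64(0), np.int64(-1), np.int64(0), np.int64(0), np.int64(-2), np.int64(1), np.int64(-3), np.int64(0), np.int64(1), np.int64(0), np.int64(-1), np.int64(-2)] [np.int64(-1), np.int64(0), np.int64(2), np.int64(5), np.int64(7), np.int64(4), np.int64(5), np.int64(3), np.int64(0), np.int64(2), np.int64(1), np.int64(0)]
192 blue [np.int64(0), np.int64(0), np.int64(-1), np.int64(0), np.int64(-1), np.int64(0), np.int64(0), np.int64(0), np.int64(5), np.int64(2), np.int64(5), np.int64(3)] [np.int64(5), np.int64(4), np.int64(2), np.int64(1), np.int64(-1), np.int64(1), np.int64(-1), np.int64(2), np.int64(0), np.int64(-1), np.int64(0), np.int64(-1)]
204 blue [np.int64(-1), np.int64(-1), np.int64(-2), np.int64(-4), np.int64(55), np.int64(81), np.int64(81), np.int64(82), np.int64(79), np.int64(82), np.int64(81), np.int64(84)] [np.int64(84), np.int64(86), np.int64(82), np.int64(84), np.int64(83), np.int64(57), np.int64(-5), np.int64(-1), np.int64(0), np.int64(0), np.int64(-1), np.int64(0)]
212 blue [np.int64(1), np.int64(0), np.int64(-2), np.int64(-3), np.int64(28), np.int64(78), np.int
[... 213 characters left out ...]
0), np.int64(0), np.int64(-1)]
240 [185 183 184 167 147 148 149 145 138 120  94  87  91  90  88  88  88  86
 108 120 116 116 114 115 128 132 134 135 136 133] [ 5  5  4  2 38 68 67 63 66 64 75 82 87 83 83 87]
255 [149 150 149 149 150 149 148 144 135 118  94  89  88  88  87  88  90  88
 102 111 115 115 116 116 125 133 133 136 145 159] [ 6  5  6  3 30 62 69 65 66 64 76 81 83 92 17 -3]
270 [150 149 149 149 149 149 148 146 140 120  95  87  85  87  89  89  88  86
  99 112 115 116 118 116 126 132 132 135 135 135] [ 7  5  6  1 30 61 69 64 65 65 74 83 84 86 84 88]
row189 [149 148 151 147 141 142 136 121 117  88  89  87  93  89  88  88] [ 85  89  85  89  88  88 112 122 121 103  85  84  85  84  85  85]
```

```bash
python3 - <<'E'
from h import *
import pickle
g=pickle.load(open('w3.pkl','rb')); q=lambda u,v,z:(plane(g,[u],[v],z)[0]*1000).round(1)[:2]
print('pocket outer far',q(255,183.3,.062),'inner far',q(255,185.7,.060))
print('pocket inner L,R',q(227.8,189,.060),q(281.8,189,.060),'outer',q(223,189,.062),q(285.5,189,.062))
for zb in(.0715,.0725,.0735,.0745): print(zb,'foot bot far',q(255,194.0,zb),'top far',q(255,200,zb+.014),'L,R',q(224.2,204,zb+.014),q(285.7,204,zb+.014))
E
```

```text
pocket outer far [ 617.3 -224.5] inner far [ 614.9 -224.6]
pocket inner L,R [ 611.5 -204.9] [ 613.2 -244.3] outer [ 612.  -201.6] [ 614.  -246.8]
0.0715 foot bot far [ 612.3 -224.7] top far [ 612.9 -224.7] L,R [ 609.3 -204.9] [ 611.  -244.6]
0.0725 foot bot far [ 612.7 -224.7] top far [ 613.2 -224.6] L,R [ 609.7 -205. ] [ 611.4 -244.4]
0.0735 foot bot far [ 613.  -224.7] top far [ 613.6 -224.6] L,R [ 610.  -205.1] [ 611.7 -244.3]
0.0745 foot bot far [ 613.3 -224.7] top far [ 613.9 -224.6] L,R [ 610.4 -205.2] [ 612.1 -244.1]
```

The relative offset is only about +0.5 mm in x, and the yaws match. I lower gently and watch the force.

```bash
python3 -m crank '{"fingers":[-1,-1,-1,-1,-1,-1],"translation":[[6,0.5,-0.2],[12,0.5,-0.2],[15,0.5,-0.2],[18,0.5,-0.2],[20,0.5,-0.2],[20,0.5,-0.2]],"delta_rot":[[0,0,0],[0,0,0],[0,0,0],[0,0,0],[0,0,0],[0,0,0]]}'
```

```text
clock: 6.15
eef_pos: [0.5895, -0.2265, 0.0841]
eef_rot: [0.51, 0.489, 0.511, -0.49]
force: [0.7, 0.4, -1.0]
finger_gap: 0.0387
```

```bash
python3 -m crank '{"fingers":[-1,-1,-1,-1,-1,-1],"translation":[[2,0,0],[4,0,0],[5,0,0],[6,0,0],[6.5,0,0],[6.5,0,0]],"delta_rot":[[0,0,0],[0,0,0],[0,0,0],[0,0,0],[0,0,0],[0,0,0]]}'
```

```text
clock: 6.75
eef_pos: [0.59, -0.2266, 0.0816]
eef_rot: [0.511, 0.489, 0.51, -0.489]
force: [-5.2, 3.4, 13.4]
finger_gap: 0.0388
```

```bash
python3 -m crank '{"fingers":[-1,-1,-1,-1],"translation":[[1,0,0],[2,0,0],[2,0,0],[2,0,0]],"delta_rot":[[0,0,0],[0,0,0],[0,0,0],[0,0,0]]}'
python3 - <<'E'
from h import *
import pickle
g=grab('wrist'); pickle.dump(g,open('w4.pkl','wb')); 
U,V=[a.ravel() for a in np.meshgrid(np.arange(200,310),np.arange(180,250))]
D=depth(g,U,V); f=g['frame'].astype(int); b=(f[V,U,0]-f[V,U,2]>40); print('foot z',np.median(D[b,2]),D[b].min(0),D[b].max(0)); br=(f[V,U].min(1)>120)&(D[:,2]<.08); print('plate z',np.median(D[br,2]))
cv2.imwrite('pics/w4.png',cv2.resize(g['frame'][150:290,170:340],(680,560),interpolation=2))
E
```

```text
clock: 7.15
eef_pos: [0.5901, -0.2266, 0.0815]
eef_rot: [0.512, 0.489, 0.51, -0.489]
force: [-7.4, 5.6, 22.1]
finger_gap: 0.0385
foot z 0.06123291235498332 [ 0.58865554 -0.24635604  0.05388155] [ 0.67194402 -0.20575753  0.22949031]
plate z 0.06142104997498274
```

View pics/w4.png

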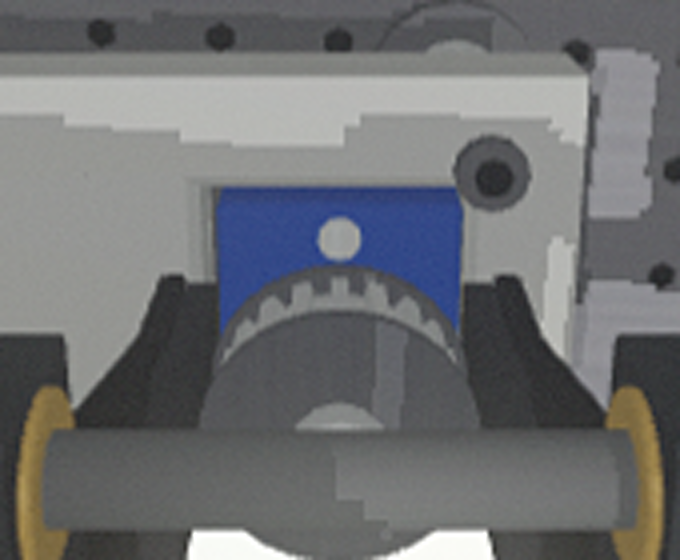

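The foot is flush (61.2 mm against the plate's 61.4), touching the far and right walls: the gap at left, column ~205 of the crop. I nudge it towards centre while pressing, then let go and lift.

```bash
python3 -m crank '{"fingers":[-1,-1,-1,-1,-1,-1],"translation":[[-1,-1,-1],[-1,-2,-2],[0,-2,-2],[1,-2,-2],[1,-2,-2],[1,-2,-2]],"delta_rot":[[0,0,0],[0,0,0],[0,0,0],[0,0,0],[0,0,0],[0,0,0]]}'
```

```text
clock: 7.8
eef_pos: [0.5901, -0.2265, 0.0815]
eef_rot: [0.514, 0.489, 0.508, -0.488]
force: [-4.5, -1.7, 21.3]
finger_gap: 0.0389
```

```bash
python3 -m crank '{"fingers":[-1,0.6,0.6,0.6,0.6,0.6,0.6,0.6,0.6,0.6,0.6,0.6],"translation":[[-4,0,0],[-5,0,0],[-5,0,0],[-5,0,0],[-5,0,0],[-10,0,0],[-30,0,0],[-75,0,0],[-120,0,0],[-150,0,0],[-150,0,0],[-150,0,0]],"delta_rot":[[0,0,0],[0,0,0],[0,0,0],[0,0,0],[0,0,0],[0,0,0],[0,0,0],[0,0,0],[0,0,0],[0,0,0],[0,0,0],[0,0,0]]}'
python3 - <<'E'
from h import *
import pickle
g=grab('wrist'); pickle.dump(g,open('w5.pkl','wb')); s=get_state(); print(s['eef_pos'],s['finger_gap'])
f=g['frame'].astype(int); u=proj(g,[[.589,-.2255,.062]])[0]; print(u)
U,V=[a.ravel() for a in np.meshgrid(np.arange(int(u[0])-50,int(u[0])+50),np.arange(int(u[1])-45,int(u[1])+45))]
D=depth(g,U,V); b=(f[V,U,0]-f[V,U,2]>40); print('foot',np.median(D[b,2]),b.sum()); P=plane(g,U[b],V[b],.062)*1000; print(cv2.minAreaRect(P[:,:2].astype(np.float32)))
sl=D[(D[:,2]>.085)&(D[:,2]<.097)]; print('pulley',sl.min(0),sl.max(0)); sl=D[(D[:,2]>.097)&(D[:,2]<.105)]; print('nut',sl.mean(0),len(sl))
cv2.imwrite('pics/w5.png',g['frame'])
E
```

```text
clock: 9.0
eef_pos: [0.5876, -0.2244, 0.2257]
eef_rot: [0.511, 0.49, 0.51, -0.489]
force: [0.1, -0.0, -1.0]
finger_gap: 0.0696
[ 0.58699913 -0.22426547  0.22428645] 0.06919960723749137
[255.67146093 176.28061777]
foot 0.06130728884213832 358
((588.1723022460938, -224.83285522460938), (49.1967658996582, 39.178836822509766), 2.3700366020202637)
pulley [ 0.567759   -0.24488288  0.08991242] [ 0.60772074 -0.20557574  0.09696276]
nut [ 0.58798468 -0.22509344  0.09825941] 126
```

View pics/w5.png

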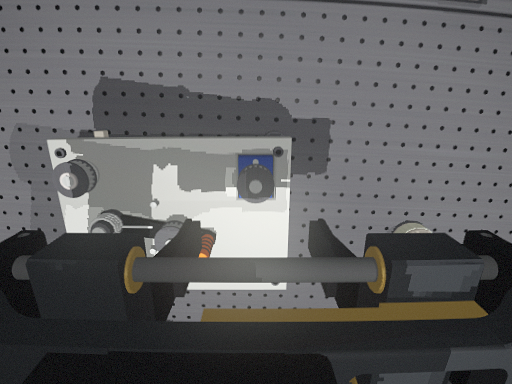

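The block sits home: nut at (588.0, −225.1), foot 61.3 mm high, yaw 2.4°. Next is the post, orange at (206,247) in this picture. I check joint 6 before turning the jaws along the arm's swing.

```bash
python3 - <<'E'
from h import *
import pickle
s=get_state(); print(s['joint_positions'].round(3)); print(rot().round(3), totool(np.array([.520,-.169,.20])-s['eef_pos']))
g=grab('scene'); f=g['frame']; pickle.dump(g,open('s2.pkl','wb')); hsv=cv2.cvtColor(f,cv2.COLOR_BGR2HSV); o=cv2.inRange(hsv,(3,150,80),(14,255,255)); ys,xs=np.nonzero(o[160:190,190:220]); xs+=190; ys+=160; print(len(xs),xs.min(),xs.max(),ys.min(),ys.max()); print(plane(g,[xs.mean()],[ys.min()+1],.118))
E
```

```text
[-1.080e-01  3.990e-01 -0.000e+00 -1.000e-03 -1.173e+00  1.721e+00]
[[-0.001  0.999  0.042]
 [ 0.001  0.042 -0.999]
 [-1.    -0.001 -0.001]] [ 24.42755667 -64.58962681 -58.00398613]
44 202 207 167 178
[[ 0.50964308 -0.17045245  0.118     ]]
```

```bash
python3 -m crank '{"fingers":[0.6,0.6,0.6,0.6,0.6,0.6,0.6,0.6,0.6,0.6,0.6,0.6],"translation":[[-10,-30,-30],[-10,-69,-58],[-10,-69,-58],[-10,-69,-58],[-10,-69,-58],[-10,-69,-58],[-10,-69,-58],[-10,-69,-58],[-10,-69,-58],[-10,-69,-58],[-10,-69,-58],[-10,-69,-58]],"delta_rot":[[0.14,0,0],[0.28,0,0],[0.42,0,0],[0.56,0,0],[0.7,0,0],[0.84,0,0],[0.98,0,0],[1.12,0,0],[1.26,0,0],[1.4,0,0],[1.44,0,0],[1.44,0,0]]}'
python3 - <<'E'
from h import *
import pickle
g=grab('wrist'); pickle.dump(g,open('w6.pkl','wb')); s=get_state(); print(s['eef_pos'],rot().round(3))
print(proj(g,[[.516,-.169,.118],[.526,-.0525,.1]]))
f=g['frame']; hsv=cv2.cvtColor(f,cv2.COLOR_BGR2HSV); o=cv2.inRange(hsv,(3,150,80),(14,255,255)); ys,xs=np.nonzero(o); print(len(xs),xs.min(),xs.max(),ys.min(),ys.max())
cv2.imwrite('pics/w6.png',f)
E
```

```text
clock: 10.3
eef_pos: [0.5155, -0.1694, 0.2334]
eef_rot: [-0.061, -0.703, -0.061, 0.706]
force: [-0.2, -0.0, -0.2]
finger_gap: 0.0695
[ 0.51566428 -0.16947391  0.23363002] [[-0.003  0.173 -0.985]
 [ 0.    -0.985 -0.173]
 [-1.    -0.001  0.003]]
[[255.2346006  188.39596123]
 [229.8324788  275.3167496 ]]
172 254 268 179 194
```

View pics/w6.png

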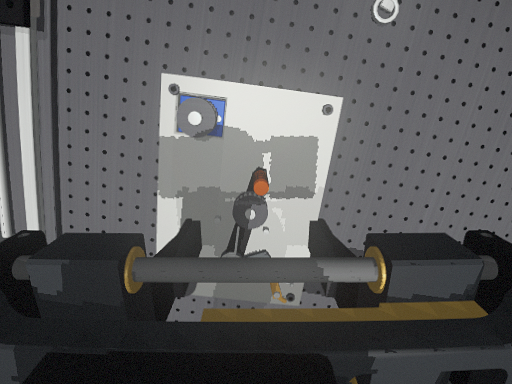

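The post top is at (261,187), the arm's pulley at (250,210), the idler home at (200,117). Working out the post and the arm angle:

```bash
python3 - <<'E'
from h import *
import pickle
g=pickle.load(open('w6.pkl','rb')); p=plane(g,[261],[187],.118)[0]; q=plane(g,[250],[213.5],.098)[0]; print(p,q)
hub=np.array([.526,-.0525])
for a in (p,q): d=a[:2]-hub; print(np.hypot(*d),np.degrees(np.arctan2(d[1],d[0]))-2.4)
d=p-q; print(np.hypot(*d[:2]),np.degrees(np.arctan2(d[1],d[0]))-2.4)
s=get_state()['eef_pos']; print(totool(np.array([p[0],p[1],.112])-s))
E
```

```text
[ 0.51061176 -0.17140769  0.118     ] [ 0.51554009 -0.13343549  0.098     ]
0.1198992814959506 -99.77385381947607
0.08160859317078267 -99.76395325630428
0.03829069214024936 -99.79495479731506
[121.64402615   1.11742044   4.96098436]
```

The arm is at −99.8° in the unit's frame, radius 119.9 mm against 118, so it is consistent. I descend around the post and pinch.

```bash
python3 -m crank '{"fingers":[0.6,0.6,0.6,0.6,0.6,-1,-1,-1,-1,-1,-1,-1],"translation":[[40,1,5],[80,1,5],[105,1,5],[119,1,5],[119,1,5],[119,1,5],[119,1,5],[119,1,5],[119,1,5],[119,1,5],[119,1,5],[119,1,5]],"delta_rot":[[0,0,0],[0,0,0],[0,0,0],[0,0,0],[0,0,0],[0,0,0],[0,0,0],[0,0,0],[0,0,0],[0,0,0],[0,0,0],[0,0,0]]}' 30; python3 -m crank '{"fingers":[-1,-1,-1],"translation":[[0,0,0],[0,0,0],[0,0,0]],"delta_rot":[[0,0,0],[0,0,0],[0,0,0]]}'
```

```text
clock: 11.55
eef_pos: [0.5115, -0.1714, 0.1162]
eef_rot: [0.061, 0.705, 0.061, -0.704]
force: [-0.0, -0.9, 0.4]
finger_gap: 0.0218
clock: 11.85
eef_pos: [0.5102, -0.1717, 0.116]
eef_rot: [-0.061, -0.703, -0.061, 0.705]
force: [-4.5, -2.4, 4.2]
finger_gap: 0.015
```

```bash
python3 - <<'E'
from h import *
v=np.array([.5102,-.1717])-[.526,-.0525]; print(np.hypot(*v))
for a in np.arange(.05,.66,.05):
    c,s=np.cos(a),np.sin(a); d=np.array([[c,-s],[s,c]])@v-v; print(a.round(2),totool([*d,0]).round(1),d.round(4))
E
```

```text
0.12024258812916495
0.05 [-0.   1.7 -5.8] [ 0.006  -0.0006]
0.1 [ -0.    3.  -11.6] [ 0.012 -0.001]
0.15 [ -0.1   4.1 -17.5] [ 0.018 -0.001]
0.2 [ -0.1   4.9 -23.5] [ 0.024  -0.0008]
0.25 [ -0.1   5.4 -29.5] [ 0.03   -0.0002]
0.3 [ -0.1   5.5 -35.5] [0.0359 0.0007]
0.35 [ -0.1   5.4 -41.5] [0.0418 0.0018]
0.4 [ -0.1   5.  -47.5] [0.0477 0.0033]
0.45 [ -0.2   4.3 -53.5] [0.0534 0.005 ]
0.5 [ -0.2   3.3 -59.4] [0.0591 0.007 ]
0.55 [ -0.2   1.9 -65.3] [0.0646 0.0093]
0.6 [ -0.2   0.3 -71.1] [0.0701 0.0119]
0.65 [ -0.2  -1.6 -76.8] [0.0754 0.0147]
```

```bash
python3 -m crank '{"fingers":[-1,-1,-1,-1,-1,-1,-1],"translation":[[0,1.7,-6],[0,3,-12],[0,4,-18],[0,5,-24],[0,5.4,-30],[0,5.4,-30],[0,5.4,-30]],"delta_rot":[[0,0,0],[0,0,0],[0,0,0],[0,0,0],[0,0,0],[0,0,0],[0,0,0]]}' 30
python3 -m crank '{"fingers":[-1,-1,-1,-1],"translation":[[0,0.1,-6],[0,0.1,-6],[0,0.1,-6],[0,0.1,-6]],"delta_rot":[[0,0,0],[0,0,0],[0,0,0],[0,0,0]]}' 30
```

```text
clock: 12.55
eef_pos: [0.5391, -0.1733, 0.1159]
eef_rot: [-0.062, -0.702, -0.061, 0.707]
force: [-7.3, -7.3, 4.8]
finger_gap: 0.0148
clock: 12.95
eef_pos: [0.5447, -0.1728, 0.1159]
eef_rot: [-0.062, -0.702, -0.061, 0.707]
force: [-8.3, -8.5, 5.2]
finger_gap: 0.0147
```

```bash
python3 -m crank '{"fingers":[-1,-1,-1,-1],"translation":[[0,1.5,-3],[0,1.5,-5.5],[0,1.5,-5.5],[0,1.5,-5.5]],"delta_rot":[[0,0,0],[0,0,0],[0,0,0],[0,0,0]]}' 30
python3 -m crank '{"fingers":[-1,-1,-1,-1],"translation":[[0,0,-3],[0,0,-6],[0,0,-6],[0,0,-6]],"delta_rot":[[0,0,0],[0,0,0],[0,0,0],[0,0,0]]}' 30
```

```text
clock: 13.35
eef_pos: [0.5501, -0.1722, 0.1159]
eef_rot: [-0.061, -0.702, -0.061, 0.707]
force: [-8.5, -4.9, 5.9]
finger_gap: 0.0151
clock: 13.75
eef_pos: [0.551, -0.1722, 0.1157]
eef_rot: [-0.061, -0.697, -0.061, 0.712]
force: [-19.0, -6.0, 13.5]
finger_gap: 0.0148
```

Force jumps to 19 N with hardly any motion, so this is the hard stop. The swing of 0.336 rad implies a start near 0.26. I back off to about 0.57.

```bash
python3 -m crank '{"fingers":[-1,-1,-1,-1,-1,-1],"translation":[[0,0.5,4],[0,1,8],[0,1,8.5],[0,1,8.5],[0,1,8.5],[0,1,8.5]],"delta_rot":[[0,0,0],[0,0,0],[0,0,0],[0,0,0],[0,0,0],[0,0,0]]}' 30
python3 - <<'E'
from h import *
import pickle
s=get_state(); p=s['eef_pos']; d=p[:2]-np.array([.526,-.0525]); print(p,s['force'],s['finger_gap'],np.hypot(*d),'phi rel stop',.61-(np.radians(-78.2)-np.arctan2(d[1],d[0])))
vis=[]
for n in('scene','top','wrist'):
    g=grab(n); pickle.dump(g,open(n+'9.pkl','wb')); f=g['frame']
    if n!='wrist':
        u=proj(g,[[.56,-.17,.09]])[0].astype(int); c=f[u[1]-35:u[1]+35,u[0]-30:u[0]+35]
    else: c=f[60:290,140:360]
    vis.append(cv2.resize(c,(260,280),interpolation=2))
cv2.imwrite('pics/fin.png',np.hstack(vis))
g=pickle.load(open('scene9.pkl','rb'));g0=pickle.load(open('scene0.pkl','rb')); h=np.abs(g['frame'].astype(int)-g0['frame']).max(2); h[:,:]=h
for nm,(a,b,c,d2) in dict(right=(330,140,460,280),left=(95,130,160,190)).items(): print(nm,(h[b:d2,a:c]>60).sum())
E
```

```text
clock: 14.35
eef_pos: [0.5484, -0.1728, 0.1158]
eef_rot: [-0.061, -0.702, -0.061, 0.707]
force: [-7.2, -2.2, 5.1]
finger_gap: 0.0149
[ 0.54840225 -0.17281384  0.11584162] [-7.16107417 -2.16483979  5.1047034 ] 0.014904120561773917 0.12238169926059879 phi rel stop 0.5881414766482443
right 116
left 0
```

View pics/fin.png

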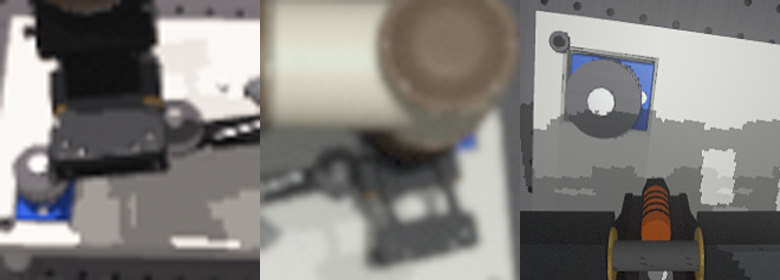

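The wrist crop shows the idler flush in its pocket at (600,95) and the post pinched at (655,215). The force is 7.5 N, a spring-like load off the stop at about 0.585 rad. I hand in.

```bash
python3 -c "
from bench import job_done; print(job_done())"
```

```text
the job is handed in; nothing more can be done
None
```

I pressed the idler block home in the pocket, and the gripper is holding the tensioner arm back against its spring. I handed the job in at about 14.5 s; it returned no verdict.

**Idler block:** I pressed the blue-footed block in with about 21 N. After letting go, the wrist camera put its foot at 61.3 mm, where it had measured the plate at 61.4 mm. The foot read 2.4° of yaw, the same as the plate. In the last wrist picture it still sits in the pocket.
- While I pressed, it touched two pocket walls, so I nudged it back towards the centre.
- I did not measure its final centring against the pocket. My last foot centre was (588.2, −224.8) mm. My pocket-centre estimates were about (588.4, −224.6) from the near wrist view and (586, −228) from the plate's overall position. The second came from a coarser measurement and disagrees by about 4 mm, over the 3 mm tolerance. The block being down in the pocket supports the first.

**Tensioner:** I pinched the thumb post and swung the arm back until the force jumped to 19 N at the hard stop, then backed off slightly.
- At hand-in the gripper's position puts the arm at about 0.585 rad, taking the stop as 0.61.
- The load was about 7.5 N, close to the spring's rated force there.
- I did not see the pawl itself. That it has dropped rests only on the angle being past 0.5 rad.

**Other things on the table:** comparing scene pictures from start and end, the left region (spanner and jar) had not changed. The right region (bystanders and look-alikes) had 116 changed pixels, probably the removed block, though I did not check them one by one. I did not check the goniometer head separately.

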